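# Level the top display riser and keep the spirit level pressed down

### The arm

A 6-joint arm with a two-finger parallel gripper is mounted at the origin on the work surface. World frame = base frame: x ahead of the robot, y to its left, z up, the work surface at z = 0. Lengths are in m, angles in rad, forces in N, time in s.
With the tool pointing down it reaches from about 0.35 to 0.975 m from the base axis. Payload 7.1 kg.
Tool frame: the origin (TCP) lies midway between the tips of the shut fingers; the grasp point (between the pads) lies 19 mm behind it; z points along the fingers, x is the direction in which the jaws open and shut, and the axes are right-handed (so a half turn about z gives the same grasp; the last joint's range is limited). The gripper opens to 88 mm and grips with 3 to 60 N. Pads are 20 mm wide; open, the fingers measure 115 mm over their backs; the gripper's body (75 mm by 178 mm) begins 61 mm behind the grasp point.
Start: joints at [-1.244, 0.423, 1.63, -0, 1.089, -0.019], TCP at [0.212, -0.588, 0.223] pointing down, gripper open.
Joint ranges: [-3, 3], [-0.9, 2.11], [0.09, 2.58], [-1.31, 4.45], [0.11, 2.69], [-2.54, 2.54]. Speed limits (rad/s): [2.39, 2.39, 3.01, 3.14, 3.14, 3.14].

### API

Orientations are given as a unit quaternion [w, x, y, z].
In Python, from station import move_pose, movel, movej, command_gripper, wait, inverse_kinematics, read_camera, camera_info, MotionError, job_done, get_time, get_joint_pos, get_qvel, get_effort, get_tcp_pos, get_ee_rot, get_ft_force, get_ft_torque, get_grip_width gives the robot as it stands. Calls block until the motion is done:
- move_pose(position, orientation): joint-space move of the TCP to a pose.
- movel(position, frame=None, v=0.15, until_force=None): straight line of the TCP; frame=None keeps the orientation; v is the mean speed in m/s. With until_force (N) it stops when the force on the tool has changed by that much, and returns True; else False.
- movej(angles): joint-space move.
- command_gripper(opening): opening from 0.0 (shut) to 1.0 (fully open); the grip force is fixed at half the most; returns when the fingers have stopped.
- wait(seconds).
- inverse_kinematics(position, orientation): joint angles nearest the present ones, or None.
- read_camera(name): name is "scene" or "top" or "wrist"; returns the picture (400x640x3 uint8, red, green, blue); there is no depth.
- camera_info(name): a dict with "intrinsics" (3x3 intrinsics, pixels), "T" (4x4, takes a point from camera to world coordinates); the wrist camera has in their place "tool_from_camera" (4x4, takes a point from camera to tool coordinates, whose origin is the TCP and whose axes are the tool frame's). Camera axes: x right, y up, looking along -z (the intrinsics and any distortion apply to the point x, -y, -z); pixel columns grow to the right and rows downward; lengths in m; the calibration is good to about 2 mm. A picture is of the moment at which its call begins: read the wrist's pose just before it. camera_info takes no time and is no camera call.
A pose or a line that the arm cannot do raises MotionError and nothing moves.
- job_done(): hands the job in, once; it reports no verdict.
Readings, each from a call of its own:
- get_time(): time.
- get_joint_pos(): joint angles.
- get_qvel(): joint speeds.
- get_effort(): joint torques, N m.
- get_tcp_pos(): TCP position.
- get_ee_rot(): TCP orientation.
- get_ft_force(): force on the tool from outside, world axes, zero at the start.
- get_ft_torque(): the same for the moment, N m.
- get_grip_width(): opening from 0.0 (shut) to 1.0 (fully open).
Only numpy, scipy, OpenCV 4.12 (cv2) and the standard library are available. Lean on these libraries where they do the work, as an engineer would, in place of code of your own. Each camera call takes 0.05 s, during which the arm holds its last target.

### The job

Set the yellow spirit level upright and lengthwise on the bare front strip of the top riser and let go of it, then turn the red knob of the levelling foot until the bubble rests between the two black lines. After that push the level straight down onto the riser with a steady push of about 10 newtons, and keep pushing: the program finishes while still pressing, with the bubble still between the lines. Leave the tins and the jar standing where they are.

Things in the scene. Friction and masses are not known exactly. Their poses are not given: they have to be found in the camera images.
- level_center (a point): Pocket spirit level, a yellow bar 160 mm long (its x axis), 30 mm wide (y), 36 mm high (z), 220 g, lying upright on the shelf at the start. The point is at its middle, 18 mm above its underside. On top a green window 76 mm long, along x, shows a white bubble and two black lines across; a rubber pad lies on top at each end, 62 mm from the middle, 33 mm up.
- bubble (a joint): Place of the white bubble along the level's own x axis, in m: 0 midway between the black lines, positive towards the level's +x end, stops at 0.028 either way. The bubble is 20 mm long, the lines 32 mm apart, so it is between them within 0.006. It drifts to the higher end, about 12 mm for each 0.01 rad of slope, and settles in 1 to 2 s.
- strip (a point): Point on the surface of the top riser (clear plastic bench, 310 x 180 mm, about 130 mm above the shelf), mid-way along the bare front strip where the level goes, 40 mm from the front edge; z up, y to the riser's left along its length (the level's long axis goes along y, either way round), x to its back. Two tins stand on the rear half, at least 60 mm behind this point.
- knob_grip (a point): On the axis of the levelling foot's red wing knob, at the right end of the top riser, 138 mm right of the strip point. The wing is a bar 44 mm long (x), 12 mm thick (y), from 22 mm below to 12 mm above the point; the riser's surface is 28 mm below. Turning clockwise seen from above raises the right end, 0.025 rad of slope (30 mm of bubble) per rad; needs 0.6 to 1.3 rad, stays put, 0.2 N m.
- lower: Clear lower riser, fixed to the shelf: 340 mm long (y), 260 mm deep (x), 60 mm high, origin mid-way under it. The top riser stands on its rear part, leaving a 70 mm step in front; it pivots at its left end and its right end, on the levelling foot, starts too low by 0.016 to 0.032 rad. A spring clip on the top riser's front edge, 110 mm left of the strip point, reaches 10 mm above its surface.
- tin1: Closed round tin in brushed aluminium, 59 mm across, 35 mm high, on the rear half of the top riser; origin at the middle of its underside. To be left alone.
- tin2: A second such tin on the rear half of the top riser. To be left alone.
- tin3: A third such tin, on the front step of the lower riser. To be left alone.
- jar: Short glass jar with a black screw cap, 54 mm across, 55 mm high, on the front step of the lower riser; origin at the middle of its underside. To be left alone.

How it is judged:
By the outcome, as a careful person would: the job done as asked, in the order asked, and still so for the second after the job is handed in, while the arm keeps its last pose, push and grip.
It also fails if it takes over 61 s, if anything falls off the work surface, if the arm or the gripper's body presses on something with over 40 N, if the wrist force passes 120 N, or if a joint passes its speed limit or range.

## Working session

There is one attempt and no reset: what is moved stays moved. The work goes in short steps, each a Python script; the robot and the scene stay as the last script left them, time stands still between calls to the robot, and variables do not carry over. Pictures are saved under pics/ and viewed, and the job is handed in when it is done.

```bash
ls; mkdir -p pics; python3 - <<'E'
from station import *
import cv2
print(get_time(),get_tcp_pos(),get_ee_rot(),get_grip_width())
for n in ["scene","top","wrist"]:
    im=read_camera(n); cv2.imwrite(f"pics/{n}0.png",im[:,:,::-1])
    i=camera_info(n); print(n,i)
E
```

```text
pics
0.0 [ 0.21169173 -0.5874598   0.22189929] [-4.67218236e-04  8.18205358e-01 -5.74925557e-01 -6.14758248e-04] 1.0018258764041823
scene {'intrinsics': array([[418.19916975,   0.        , 316.45427978],
       [  0.        , 418.19916975, 205.07706911],
       [  0.        ,   0.        ,   1.        ]]), 'T': array([[ 0.5635958 , -0.6595996 ,  0.49728075,  0.98545694],
       [ 0.82590341,  0.46131773, -0.32414427, -0.3064079 ],
       [-0.015599  ,  0.59339222,  0.80476229,  0.75870911],
       [ 0.        ,  0.        ,  0.        ,  1.        ]])}
top {'intrinsics': array([[520.4985178 ,   0.        , 324.68410832],
       [  0.        , 520.4985178 , 200.19182246],
       [  0.        ,   0.        ,   1.        ]]), 'T': array([[ 0.02711324,  0.99766497, -0.0626855 ,  0.49766911],
       [-0.99958526,  0.02644979, -0.01138962, -0.06491171],
       [-0.00970501,  0.06296831,  0.99796834,  1.26071309],
       [ 0.        ,  0.        ,  0.        ,  1.        ]])}
wrist {'intrinsics': array([[341.27664634,   0.        , 317.23129907],
       [  0.        , 341.27664634, 197.64151961],
       [  0.        ,   0.        ,   1.        ]]), 'tool_from_camera': array([[ 9.99999440e-01, -5.65359164e-04, -8.94364654e-04,
         1.74045503e-03],
       [-8.08901304e-04, -9.53377725e-01, -3.01778493e-01,
        -8.43050746e-02],
       [-6.82054103e-04,  3.01779047e-01, -9.53377649e-01,
        -1.61561761e-01],
       [ 0.00000000e+00,  0.00000000e+00,  0.00000000e+00,
         1.00000000e+00]])}
```

View pics/scene0.png

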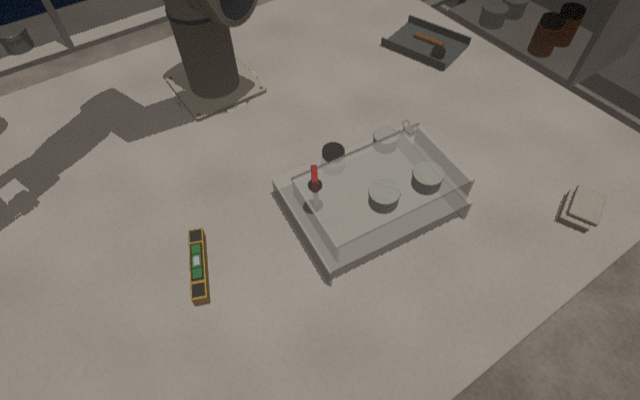

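View pics/top0.png

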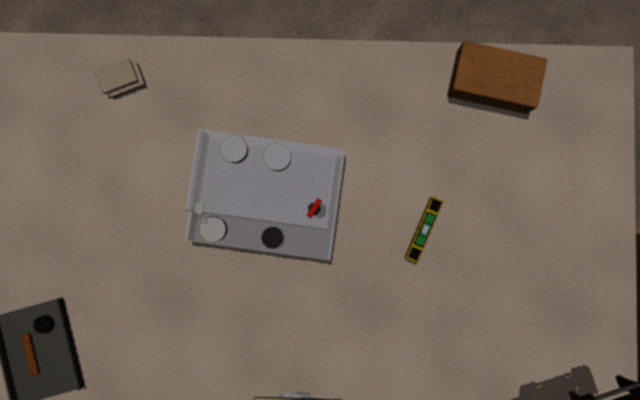

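View pics/wrist0.png

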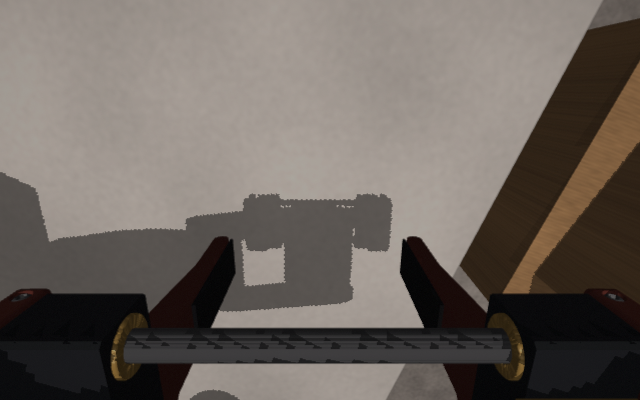

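The scene picture shows the level at about (197,265), the red wing at (314,177) and the risers between them. In the top view the level is at (424,230), the knob at (314,208), the jar at (272,237), tin3 at (213,229) and the rear tins at (233,149) and (277,157). Next I'll zoom in and measure.

```bash
cat > h.py <<'E'
from station import *
import cv2, numpy as np
def ray(name,u,v,T=None):
    i=camera_info(name); K=i["intrinsics"]; 
    if T is None: T=i["T"]
    d=np.array([(u-K[0,2])/K[0,0],-(v-K[1,2])/K[1,1],-1.]); return T[:3,3],T[:3,:3]@d
def onz(name,u,v,z,T=None):
    o,d=ray(name,u,v,T); return o+d*(z-o[2])/d[2]
def tri(u1,v1,u2,v2,n1="top",n2="scene"):
    o1,d1=ray(n1,u1,v1); o2,d2=ray(n2,u2,v2)
    A=np.stack([d1,-d2],1); s=np.linalg.lstsq(A,o2-o1,rcond=None)[0]
    p,q=o1+s[0]*d1,o2+s[1]*d2; return (p+q)/2,np.linalg.norm(p-q)
def R2q(R):
    from scipy.spatial.transform import Rotation as Ro
    q=Ro.from_matrix(R).as_quat(); return [q[3],q[0],q[1],q[2]]
def down(th):  # tool z down, tool x at yaw th in world
    c,s=np.cos(th),np.sin(th); x=np.array([c,s,0]); z=np.array([0,0,-1.]); return R2q(np.stack([x,np.cross(z,x),z],1))
def wristT():
    from scipy.spatial.transform import Rotation as Ro
    p=np.array(get_tcp_pos()); q=get_ee_rot(); T=np.eye(4)
    T[:3,:3]=Ro.from_quat([q[1],q[2],q[3],q[0]]).as_matrix(); T[:3,3]=p
    return T@camera_info("wrist")["tool_from_camera"]
def save(im,name,box=None,s=1):
    if box: im=im[box[1]:box[3],box[0]:box[2]]
    cv2.imwrite("pics/"+name,cv2.resize(im[:,:,::-1],None,fx=s,fy=s,interpolation=cv2.INTER_CUBIC))
E
python3 - <<'E'
from h import *
t=cv2.imread("pics/top0.png")[:,:,::-1]; s=cv2.imread("pics/scene0.png")[:,:,::-1]
save(t,"topz.png",(180,120,360,270),4.4); save(s,"scenez.png",(260,110,480,275),3.6)
for n,im in(("top",t),("scene",s)):
    h=cv2.cvtColor(np.ascontiguousarray(im),cv2.COLOR_RGB2HSV)
    red=((h[...,0]<6)|(h[...,0]>174))&(h[...,1]>150)&(h[...,2]>90)
    gr=(h[...,0]>50)&(h[...,0]<85)&(h[...,1]>120)&(h[...,2]>40)
    ye=(h[...,0]>15)&(h[...,0]<35)&(h[...,1]>120)&(h[...,2]>50)
    for c,m in(("red",red),("green",gr),("yel",ye)):
        nn,l,st,ce=cv2.connectedComponentsWithStats(m.astype(np.uint8))
        for k in range(1,nn):
            if st[k,4]>15:
                ys,xs=np.where(l==k); print(n,c,st[k],ce[k].round(1),[np.round(a,2) for a in cv2.minAreaRect(np.stack([xs,ys],1).astype(np.float32))])
E
```

```text
top red [308 199  13  18  94] [313.8 207.6] [array([313.62, 207.58]), array([ 4.99, 19.14]), np.float64(33.69)]
top green [423 213  12  14  92] [428.9 219.2] [array([428.9 , 219.24]), array([ 7.88, 11.55]), np.float64(23.2)]
top green [416 232  12  14  93] [420.7 238.7] [array([420.83, 238.26]), array([ 7.82, 12.79]), np.float64(23.96)]
top yel [405 197  38  66 425] [422.7 229.5] [array([423.61, 229.26]), array([13.76, 68.29]), np.float64(23.03)]
scene red [312 165   6  17  69] [313.8 173.7] [array([314.5, 173. ]), array([ 5., 16.]), np.float64(0.0)]
scene yel [189 229  19  73 273] [199.9 270.5] [array([198.09, 264.96]), array([71.65, 16.74]), np.float64(87.84)]
```

```bash
sleep 1; ls pics
```

```text
scene0.png
scenez.png
top0.png
topz.png
wrist0.png
```

View pics/topz.png

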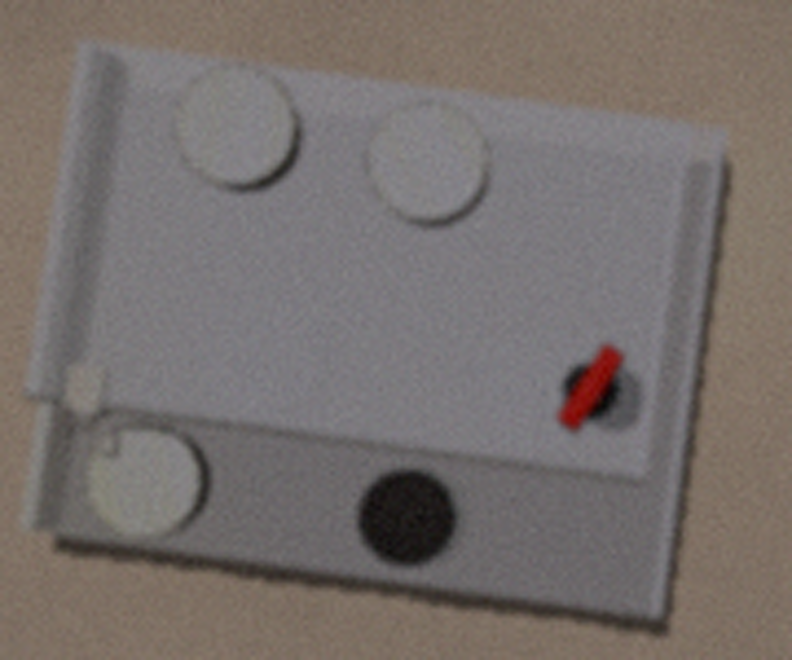

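View pics/scenez.png

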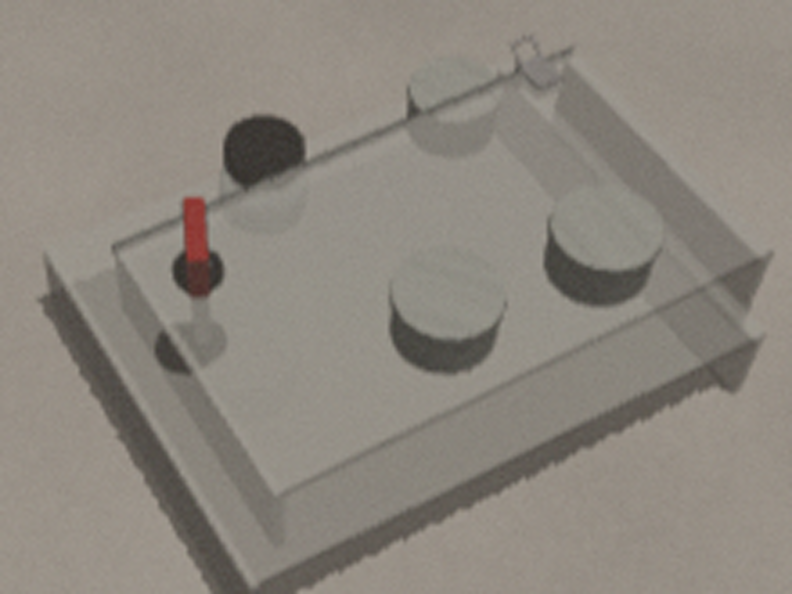

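The zoom gives the top riser's corners at about FL (28,398), FR (645,473), RL (80,42) and RR (692,120). The clip is at (83,388) and the knob at (590,388), with the wing slanted. The clip-to-knob distance of about 507 zoomed px matches 248 mm.

```bash
python3 - <<'E'
from h import *
Z=lambda x,y:(180+(x+.5)/4.4-.5,120+(y+.5)/4.4-.5)
c={k:onz("top",*Z(*p),z) for k,p,z in(("FL",(28,398),.13),("FR",(645,473),.123),("RL",(80,42),.13),("RR",(692,120),.123))}
for k in c: print(k,c[k].round(4))
for a,b in(("FL","FR"),("RL","RR"),("FL","RL"),("FR","RR")):
    d=c[b]-c[a]; print(a,b,np.linalg.norm(d[:2]),np.arctan2(d[1],d[0]))
# knob
k=onz("top",313.7,207.6,.163); print("knob",k, "tri",tri(313.7,207.6,314,173.5))
a=onz("top",*Z(612,350),.163);b=onz("top",*Z(569,424),.163);print("wing dir",np.arctan2(*(a-b)[[1,0]]),np.linalg.norm(a-b))
print("clip",onz("top",*Z(83,388),.14))
# level
t=cv2.imread("pics/top0.png");h=cv2.cvtColor(t,cv2.COLOR_BGR2HSV)
m=((h[...,0]>15)&(h[...,0]<35)&(h[...,1]>120)&(h[...,2]>50)).astype(np.uint8);m[:190]=0;m[270:]=0;m[:,:400]=0;m[:,450:]=0
pts=cv2.findNonZero(m);bx=cv2.boxPoints(cv2.minAreaRect(pts));print(bx)
w=np.array([onz("top",*p,.034) for p in bx]);print(w.round(4),w.mean(0))
for i in range(4):
    d=w[(i+1)%4]-w[i];print(np.linalg.norm(d),np.arctan2(d[1],d[0]))
print("green",onz("top",428.9,219.2,.036),onz("top",420.7,238.5,.036))
E
```

```text
FL [0.5391 0.2497 0.13  ]
FR [ 0.5104 -0.0568  0.123 ]
RL [0.7179 0.2314 0.13  ]
RR [ 0.6875 -0.0756  0.123 ]
FL FR 0.30786180304425065 -1.6643603129176558
RL RR 0.3085506788099349 -1.6693619462011318
FL RL 0.17969693023360142 -0.10168455118824456
FR RR 0.17816065832975217 -0.10559971127031906
knob [ 0.55033521 -0.02961962  0.163     ] tri (array([ 0.55110346, -0.02842451,  0.15982803]), np.float64(0.0025062345620106355))
wing dir -0.4980436811111805 0.04108176596281727
clip [0.54438205 0.22003706 0.14      ]
[[403.9275  257.9942 ]
 [430.63794 195.14613]
 [443.30072 200.52783]
 [416.59027 263.37592]]
[[ 0.4441 -0.2401  0.034 ]
 [ 0.5933 -0.3004  0.034 ]
 [ 0.5813 -0.3303  0.034 ]
 [ 0.4324 -0.2699  0.034 ]] [ 0.51275471 -0.28518112  0.034     ]
0.16092184462611078 -0.3840391956350159
0.03223868194404642 -1.949761905035753
0.1607814655942075 2.7561392548995762
0.03201233392490927 1.1962569202568711
green [ 0.53638279 -0.29674737  0.036     ] [ 0.49066988 -0.27823769  0.036     ]
```

```bash
python3 - <<'E'
from h import *
c=np.array([.5128,-.2852]); q=down(-.384-np.pi/2)
command_gripper(0.75)
move_pose([*c,.12],q); print(get_time(),get_joint_pos())
T=wristT(); im=read_camera("wrist"); save(im,"w1.png"); 
h=cv2.cvtColor(im,cv2.COLOR_RGB2HSV)
m=((h[...,0]>50)&(h[...,0]<85)&(h[...,1]>120)&(h[...,2]>40)).astype(np.uint8)
n,l,st,ce=cv2.connectedComponentsWithStats(m)
for k in range(1,n):
    if st[k,4]>80: print(st[k],onz("wrist",*ce[k],.036,T))
E
```

```text
2.3167 [-5.28839915e-01  5.02212692e-01  1.78254771e+00 -1.60484116e-04
  8.56332380e-01  1.42636648e+00]
[305 153  26  28 690] [ 0.54170405 -0.29851984  0.036     ]
[305 183  25  38 458] [ 0.51658418 -0.28883157  0.036     ]
[306 224  24  24 543] [ 0.49074653 -0.27800676  0.036     ]
```

View pics/w1.png

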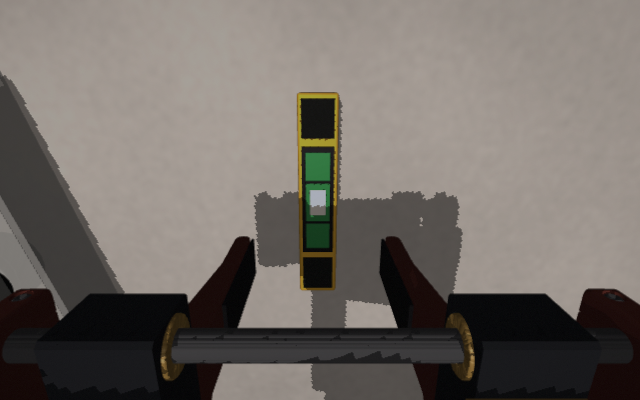

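The level lies straight between the open jaws, from (318,93) to (318,290), with its bubble mid-window at (318,203). I'll pick it up.

```bash
python3 - <<'E'
from h import *
for r in(93,290): print(onz("wrist",318,r,.035,wristT()))
c=np.array([.5148,-.287]); q=down(-.384-np.pi/2)
move_pose([*c,.10],q); movel([*c,.006],v=.12)
command_gripper(0.0); print(get_grip_width(),get_tcp_pos(),get_ft_force())
movel([*c,.10],v=.2); 
strip=np.array([.5640,.108]); 
move_pose([*strip,.24],down(-.097))
print(get_time(),get_grip_width(),get_tcp_pos(),get_ft_force())
T=wristT(); save(read_camera("wrist"),"w2.png"); save(read_camera("scene"),"s2.png"); save(read_camera("top"),"t2.png")
E
```

```text
[ 0.58925049 -0.31852566  0.035     ]
[ 0.44434851 -0.26011439  0.035     ]
0.34299640643845103 [ 0.51488104 -0.28704398  0.00617643] [-1.165779    0.00474625  2.47815761]
6.375 0.34317516968034717 [0.56379525 0.10728921 0.23917972] [ 0.57111245 -0.05118009 -1.74455819]
```

View pics/w2.png

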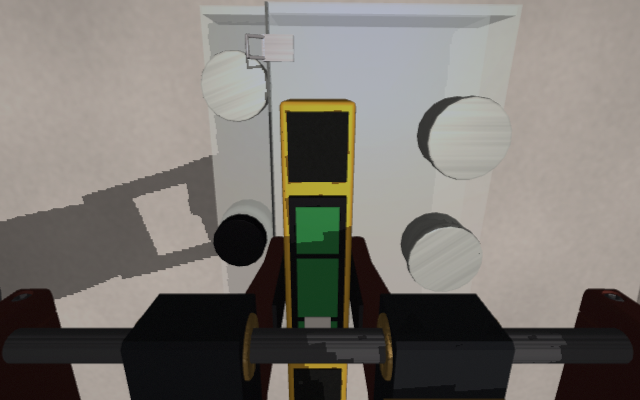

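View pics/s2.png

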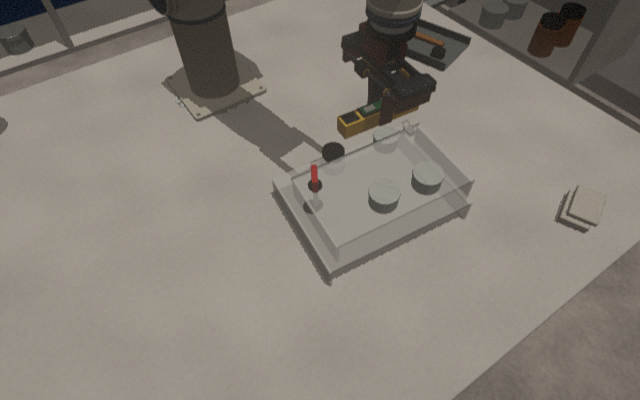

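The wrist view shows the level aligned with the riser: the front edge runs down columns 267–275 and the clip is at (275,48). I'll check the edge position and angle numerically, then place it.

```bash
python3 - <<'E'
from h import *
T=wristT()
a=onz("wrist",266.5,5,.131,T); b=onz("wrist",272,225,.129,T); print(a,b,np.arctan2(*(a-b)[[1,0]]))
n=np.array([np.cos(-.097),np.sin(-.097)])
print("dist from front edge",(np.array([.564,.108])-b[:2])@n, "clip",onz("wrist",278,48,.135,T))
E
```

```text
[0.5436482  0.24851217 0.131     ] [0.52416216 0.08206015 0.129     ] 1.4542597431004671
dist from front edge 0.03713834760235612 clip [0.54839078 0.21961356 0.135     ]
```

```bash
python3 - <<'E'
from h import *
s=np.array([.566,.108]); q=down(-.103)
movel([*s,.165],q,v=.15); f0=get_ft_force()
r=movel([*s,.118],v=.025,until_force=3.0); z=get_tcp_pos(); print(r,z,np.array(get_ft_force())-f0,get_time())
command_gripper(0.6); print(get_grip_width(),get_tcp_pos())
movel([z[0],z[1],z[2]+.07],v=.15)
T=wristT(); save(read_camera("wrist"),"w3.png")
# move to knob hover
k=np.array([.5507,-.029]); move_pose([*k,.24],down(1.073)); print(get_time(),get_joint_pos())
save(read_camera("top"),"t3.png",(180,120,360,270),4.4);save(read_camera("wrist"),"w3b.png");save(read_camera("scene"),"s3.png",(260,110,480,275),3.6)
E
```

```text
True [0.56587576 0.10778343 0.13368216] [ 0.90336966 -2.90486435  3.31237015] 8.3667
0.5983937453891017 [0.56506582 0.10779151 0.13341389]
10.875 [-7.38953336e-02  2.95888384e-01  1.77880388e+00  1.21735391e-04
  1.06794752e+00 -1.14614914e+00]
```

View pics/w3.png

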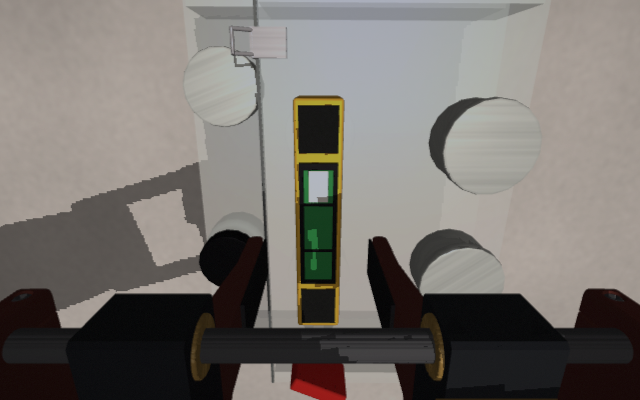

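View pics/t3.png

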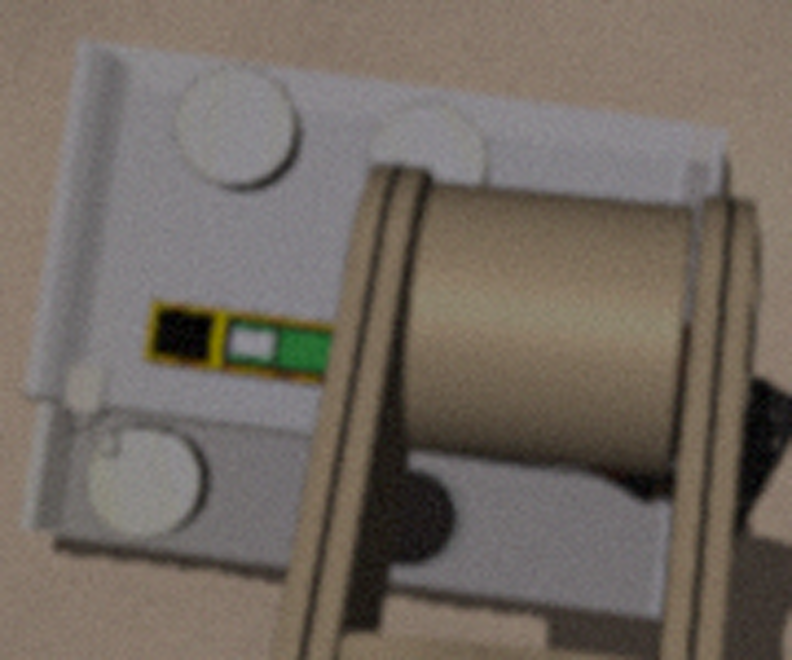

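View pics/w3b.png

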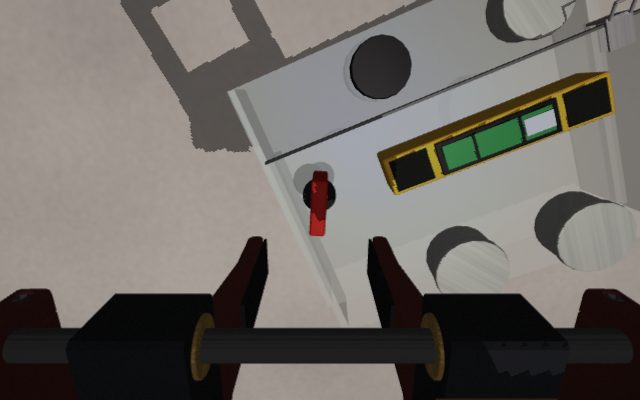

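View pics/s3.png

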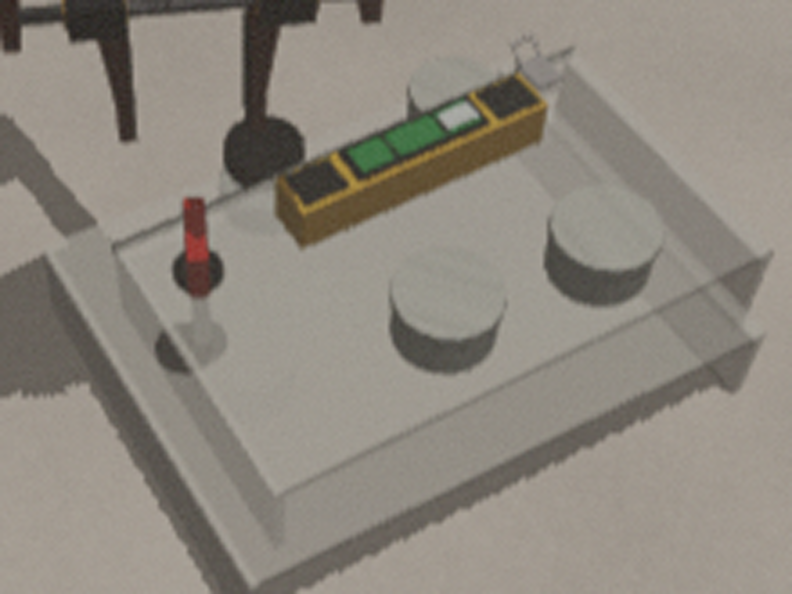

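The level stands upright on the strip with its bubble at the left (high) end. From the knob hover the wrist view shows the red wing at (318,203) and the whole window, from (440,157) to (557,118). I'll measure the knob and grip it, then turn in steps, lifting about 7 mm/rad to follow the riser.

```bash
cat >> h.py <<'E'
def redmask(im):
    h=cv2.cvtColor(np.ascontiguousarray(im),cv2.COLOR_RGB2HSV); return (((h[...,0]<6)|(h[...,0]>174))&(h[...,1]>170)&(h[...,2]>100)).astype(np.uint8)
E
python3 - <<'E'
from h import *
T=wristT(); im=read_camera("wrist"); m=redmask(im); m[260:]=0
n,l,st,ce=cv2.connectedComponentsWithStats(m); k=1+np.argmax(st[1:,4]); ys,xs=np.where(l==k)
print(st[k],ce[k])
# bright wing top face: ends
h=cv2.cvtColor(im,cv2.COLOR_RGB2HSV); print([int(h[r,318,2]) for r in range(168,240,5)])
for z in(.162,): 
  a=onz("wrist",320,172,z,T);b=onz("wrist",317,235,z,T);print(a,b,(a+b)/2,np.arctan2(*(b-a)[[1,0]]),np.linalg.norm(a-b))
E
```

```text
[310 213  15  23 256] [316.17578125 225.56640625]
[122, 52, 53, 83, 84, 84, 84, 83, 83, 83, 82, 160, 159, 159, 144]
[ 0.5293934  -0.01542723  0.162     ] [ 0.57162445 -0.04079243  0.162     ] [ 0.55050892 -0.02810983  0.162     ] -0.5408820441258841 0.049263114849148235
```

```bash
python3 - <<'E'
from h import *
k=np.array([.5507,-.0285]); y0=1.06; z0=.135
command_gripper(0.4)
move_pose([*k,.20],down(y0)); movel([*k,z0],v=.1); print(get_ft_force())
command_gripper(0.0); print("grip",get_grip_width()*88,get_ft_force(),get_ft_torque(),get_time())
for i in range(1,4):
    a=.2*i; move_pose([*k,z0+.007*a],down(y0-a)); print(a,np.round(get_ft_force(),1),np.round(get_ft_torque(),2),get_time())
wait(.8)
save(read_camera("wrist"),"w4.png");save(read_camera("scene"),"s4.png",(260,110,480,275),3.6); print(get_time(),get_tcp_pos())
E
```

```text
[-0.4017725  -0.36807124  0.89648255]
grip 12.044264346157554 [1.60944613 4.67779768 0.54725713] [ 1.04840435 -0.54038702 -0.12274583] 13.15
0.2 [3.  7.1 0. ] [ 1.35 -0.77 -0.16] 13.4583
0.4 [ 2.6  8.5 -1.6] [ 1.7  -0.84 -0.14] 13.7667
0.6000000000000001 [ 4.1 12.4 -2.8] [ 1.89 -0.97 -0.15] 14.075
14.975 [ 0.55177163 -0.02680823  0.13933134]
```

View pics/w4.png

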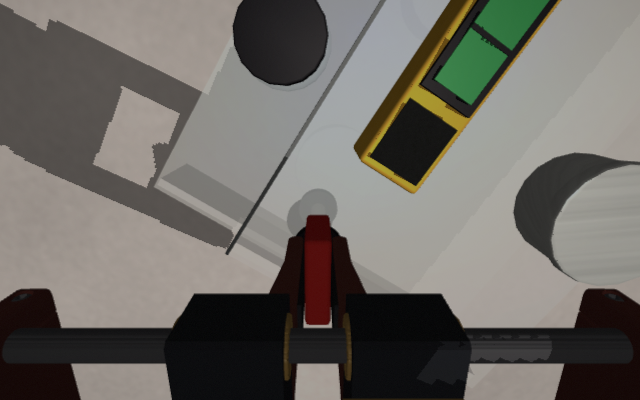

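View pics/s4.png

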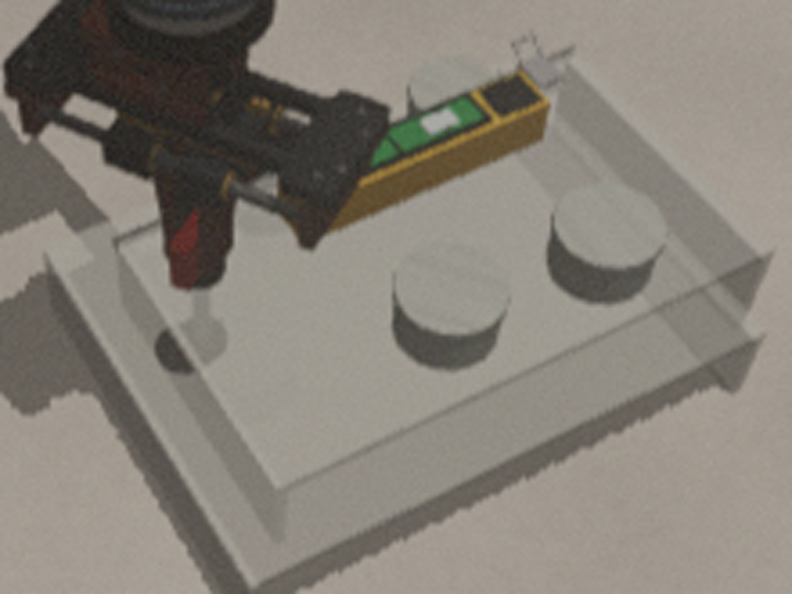

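The bubble has begun to move: in the scene zoom it went from (458,116) to (440,121), and the mid-lines are near (412,139). The sideways force comes from an off-centre grip, so I'll shift the rotation centre slightly and turn further.

```bash
python3 - <<'E'
from h import *
k=np.array([.5525,-.0255]); y0=1.06; z0=.135
for a in(.75,.9):
    move_pose([*k,z0+.007*a],down(y0-a)); print(a,np.round(get_ft_force(),1),np.round(get_ft_torque(),2),get_time(),get_tcp_pos())
wait(1.2)
s=read_camera("scene");cv2.imwrite("pics/s5raw.png",s[:,:,::-1]);save(s,"s5.png",(330,125,420,185),8);save(read_camera("top"),"t5.png",(180,120,360,270),4.4); print(get_time())
E
```

```text
0.75 [-1.6 -3.3  3.5] [-0.81  0.22 -0.16] 15.25 [ 0.55198568 -0.02620501  0.14030608]
0.9 [-2.7 -3.1  3.1] [-0.78  0.33 -0.18] 15.5167 [ 0.55210138 -0.0258876   0.14128178]
16.8167
```

View pics/s5.png

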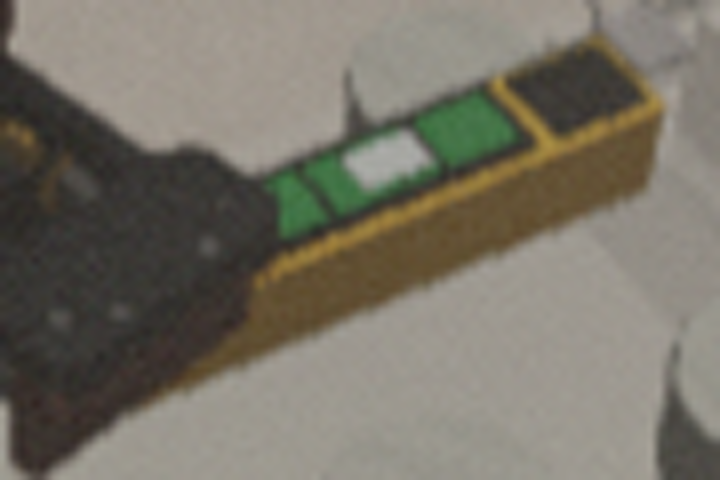

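View pics/t5.png

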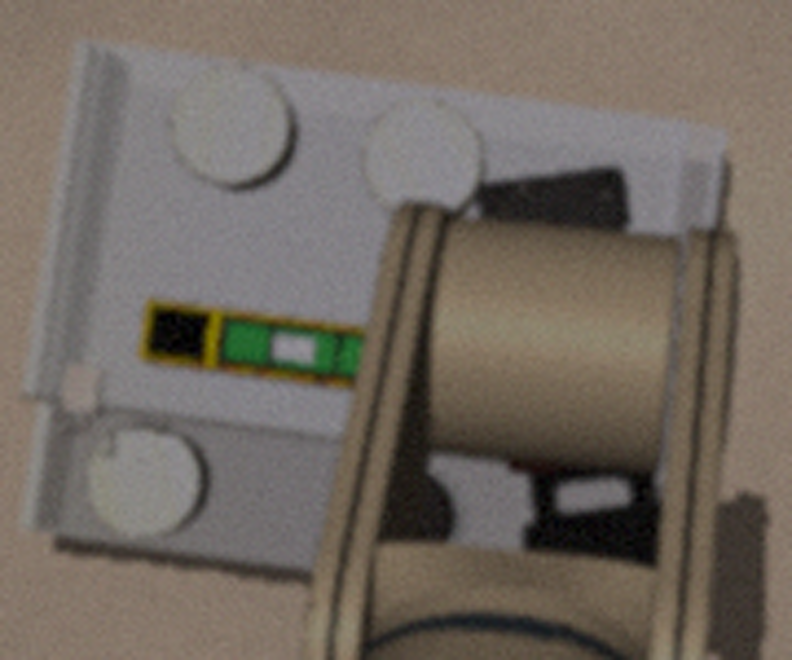

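Both lines now show in the scene zoom, at about (322,195) and (432,148). The bubble at (390,160) is about 4 mm left of the middle, so I'll turn about 0.13 rad more, release and look from hover.

```bash
python3 - <<'E'
from h import *
k=np.array([.552,-.026]); y0=1.06; z0=.135
a=1.03
move_pose([*k,z0+.007*a],down(y0-a)); print(np.round(get_ft_force(),1),np.round(get_ft_torque(),2))
command_gripper(0.4); p=get_tcp_pos(); movel([p[0],p[1],.22],v=.15)
move_pose([*k,.24],down(1.06)); wait(.6)
save(read_camera("wrist"),"w6.png");save(read_camera("scene"),"s6.png",(330,125,420,185),8); print(get_time())
E
```

```text
[-1.3  0.8  2.6] [-0.26  0.08 -0.17]
19.9667
```

View pics/w6.png

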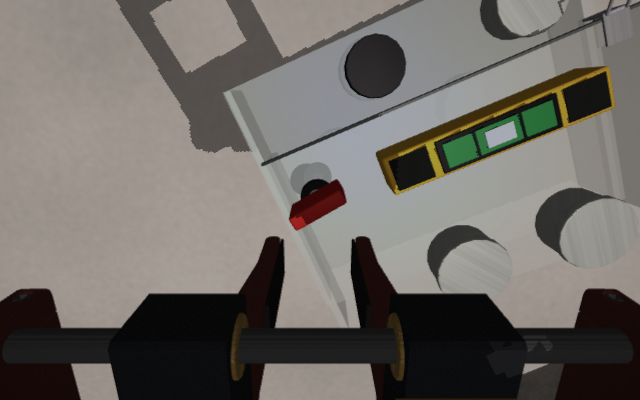

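View pics/s6.png

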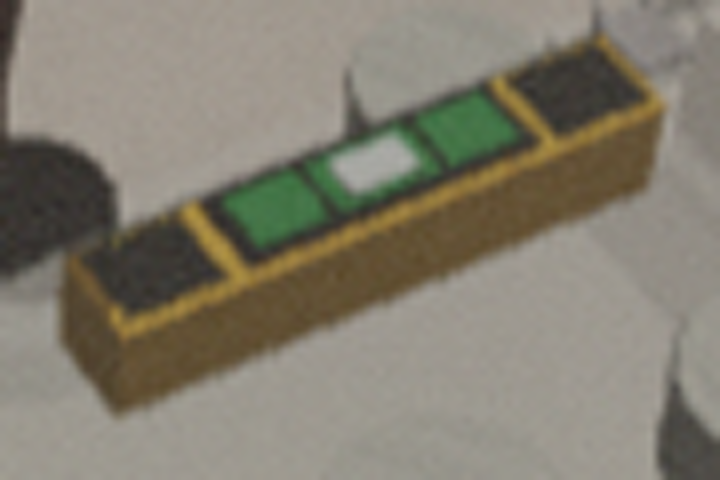

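The knob is released. In the wrist view the bubble (501,135) sits midway between the lines at about (480,147) and (522,132). Next I'll press on the left rubber pad at (587,95), near the pivot, with the wrist turned so its camera still sees the bubble.

```bash
python3 - <<'E'
from h import *
T=wristT()
L=onz("wrist",587,95,.163,T);R=onz("wrist",411,168,.163,T);M=onz("wrist",501,134,.163,T)
print(L,R,M,np.linalg.norm(L-R),np.arctan2(*(L-R)[[1,0]]))
def Z(x,y): return 330+(x+.5)/8-.5,125+(y+.5)/8-.5
l=onz("scene",*Z(581,85),.163);r=onz("scene",*Z(152,262),.163);print(l,r,(l+r)/2,np.linalg.norm(l-r))
zt=lambda x,y:(180+(x+.5)/4.4-.5,120+(y+.5)/4.4-.5)
print("top L",onz("top",*zt(182,333),.163))
P=np.array([*(L[:2]+l[:2])/2]); print(P, [inverse_kinematics([*P,.2],down(y)) is not None for y in(2.4,2.6)])
E
```

```text
[0.57192999 0.1692565  0.163     ] [0.55999514 0.0456739  0.163     ] [0.56845868 0.11006086 0.163     ] 0.12415755594202335 1.4745210443963903
[0.57197513 0.17311856 0.163     ] [0.55828001 0.0488652  0.163     ] [0.56512757 0.11099188 0.163     ] 0.12500581024494412
top L [0.57118699 0.16754679 0.163     ]
[0.57195256 0.17118753] [True, True]
```

```bash
python3 - <<'E'
from h import *
P=[.5717,.170]
p=get_tcp_pos(); movel([p[0],p[1],.27],v=.2)
command_gripper(0.0)
move_pose([*P,.25],down(2.55)); movel([*P,.18],v=.12); wait(.3)
f0=np.array(get_ft_force()); print("base",f0,get_grip_width(),get_time(),get_joint_pos()[5])
np.save("f0.npy",f0)
r=movel([*P,.150],v=.012,until_force=6); print(r,get_tcp_pos(),np.array(get_ft_force())-f0,get_time())
wait(.3);print(get_tcp_pos(),np.array(get_ft_force())-f0,get_time())
save(read_camera("wrist"),"w7.png");save(read_camera("scene"),"s7.png",(300,60,480,200),4.4)
E
```

```text
base [0.14862023 0.77433139 0.50139405] 0.007379526050532513 23.05 -2.2808964797705324
True [0.57172507 0.17000596 0.16232609] [-1.17531931 -0.59716521  4.57280585] 24.525
[0.57171678 0.17000618 0.16232541] [-1.02187294 -2.40361941  4.47842229] 24.825
```

View pics/w7.png

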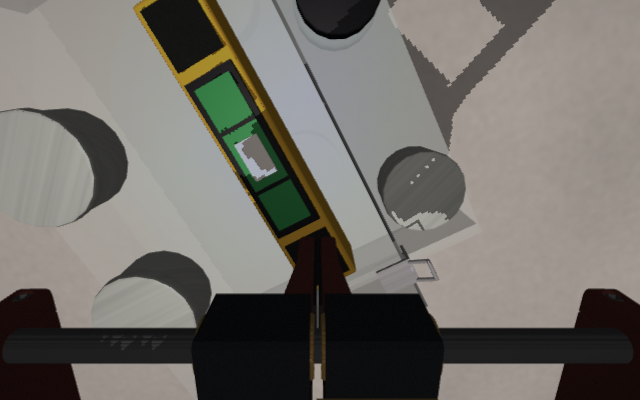

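View pics/s7.png

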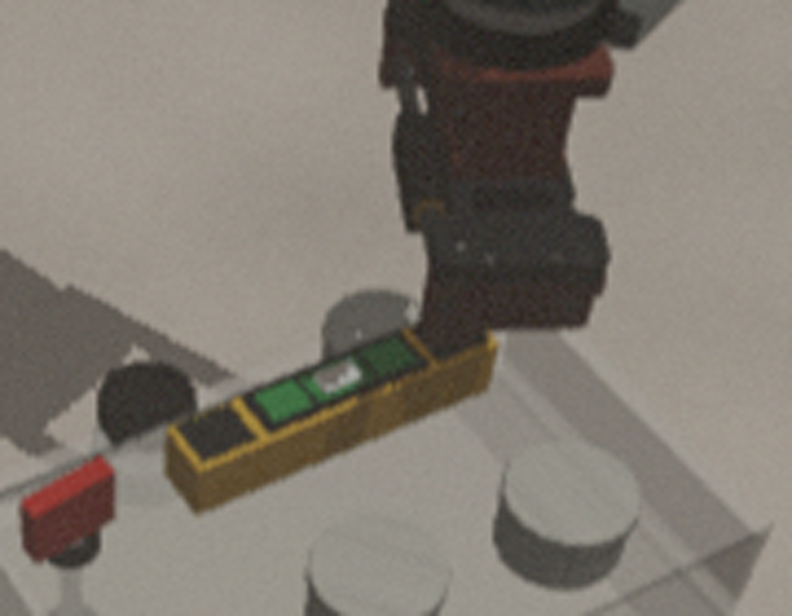

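The closed fingers press on the left pad. In the wrist view the bubble (255,158) stays midway between the lines at about (238,128) and (272,187). I'll step the push up to 10 N.

```bash
python3 - <<'E'
from h import *
f0=np.load("f0.npy")
def favg(n=15):
    F=[]
    for _ in range(n): wait(.03); F.append(np.array(get_ft_force())-f0)
    return np.mean(F,0)
P=[.5717,.170]; z=get_tcp_pos()[2]; f=favg(); print(z,f)
for i in range(12):
    if f[2]>9.5: break
    z-=.0002 if f[2]>6 else .0003
    movel([*P,z],v=.01); f=favg(8); print(round(z,5),get_tcp_pos()[2],f.round(2))
print(favg(20),get_time())
save(read_camera("wrist"),"w8.png")
E
```

```text
0.1623077029126673 [-1.20298131 -1.14552242  4.78503264]
0.16201 0.16231691043314694 [-1.26 -1.11  4.74]
0.16171 0.1623046819812761 [-1.57 -1.04  6.89]
0.16151 0.1622858446957146 [-2.36 -1.46  8.52]
0.16131 0.16226058135527116 [-2.72 -1.54  9.64]
[-2.87229953 -1.51559685  9.69401357] 28.1583
```

View pics/w8.png

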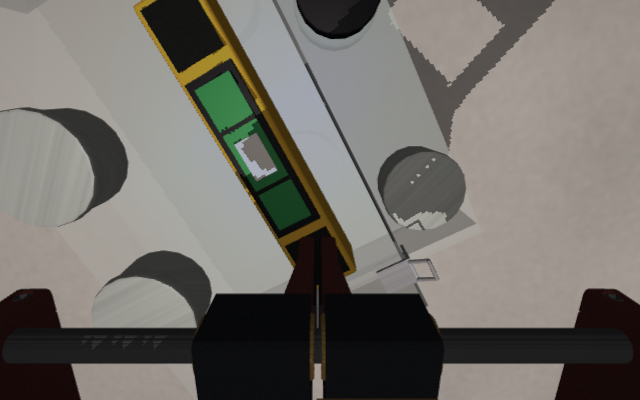

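The bubble is still centred, now at (255,157). I'll trim the 3 N sideways part, check that the push is steady, then hand in.

```bash
python3 - <<'E'
from h import *
f0=np.load("f0.npy")
def favg(n=10):
    F=[]
    for _ in range(n): wait(.03); F.append(np.array(get_ft_force())-f0)
    return np.mean(F,0)
x,y,z=.5717,.170,.16129
for dx,dy in((-.0003,-.0002),(-.0003,-.0001)):
    x+=dx;y+=dy; movel([x,y,z],v=.01); print(favg().round(2),get_tcp_pos())
wait(1); print(favg(25).round(2),get_time())
save(read_camera("wrist"),"w9.png");save(read_camera("scene"),"s9.png",(260,60,480,225),3.6)
E
```

```text
[-2.2  -0.86  8.88] [0.57195835 0.17006836 0.16226509]
[-0.97 -0.62  8.39] [0.57193933 0.17004243 0.16228444]
[-0.97 -0.33  8.25] 31.2083
```

View pics/w9.png

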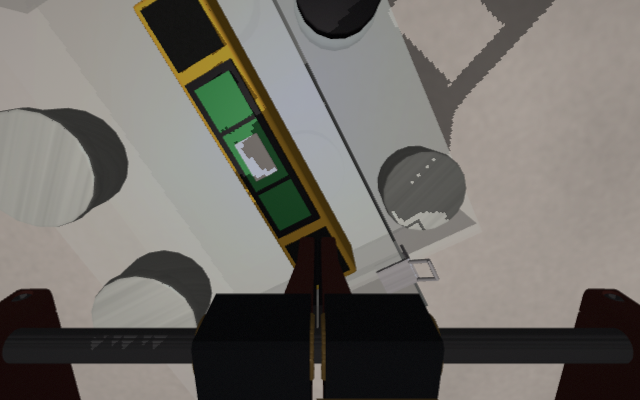

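View pics/s9.png

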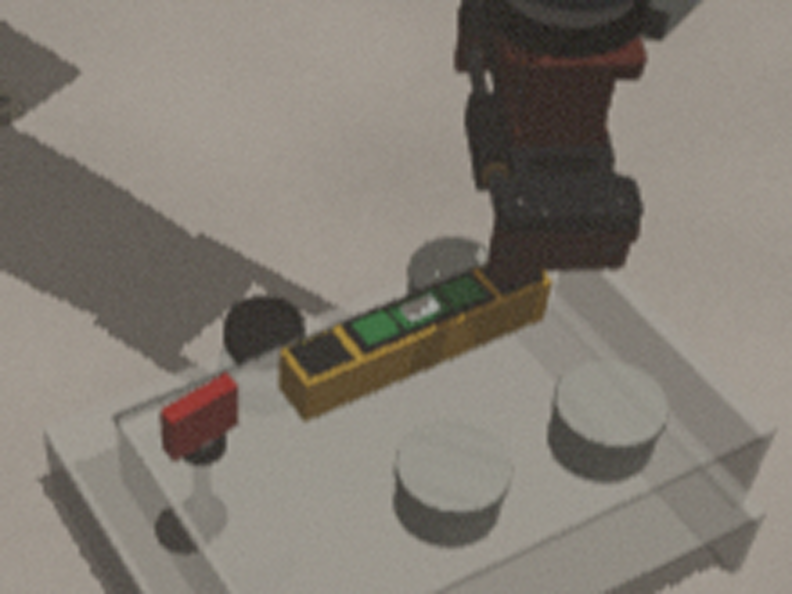

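Fz fell to 8.3 N with the sideways force now about 1 N, and the bubble is still centred. I'll press slightly further down to reach 10 N and hand in.

```bash
python3 - <<'E'
from h import *
f0=np.load("f0.npy")
def favg(n=10):
    F=[]
    for _ in range(n): wait(.03); F.append(np.array(get_ft_force())-f0)
    return np.mean(F,0)
x,y,z=.5710,.1697,.16129
f=favg(5)
for i in range(5):
    if f[2]>9.7: break
    z-=.00015; x-=.00003; movel([x,y,z],v=.01); f=favg(); print(f.round(2))
wait(1.2); print(favg(25).round(2),np.array(get_ft_force())-f0)
im=read_camera("wrist"); save(im,"w10.png",(170,50,340,240),3)
if 8.8<favg()[2]<11.2: job_done(); print("done",get_time())
E
```

```text
[-0.86 -0.72  8.77]
[-1.35 -0.69  9.95]
[-1.45 -0.67 10.07] [-1.21690659 -0.45082078  9.89950744]
the job is handed in; nothing more can be done
the job is handed in; nothing more can be done
```

View pics/w10.png

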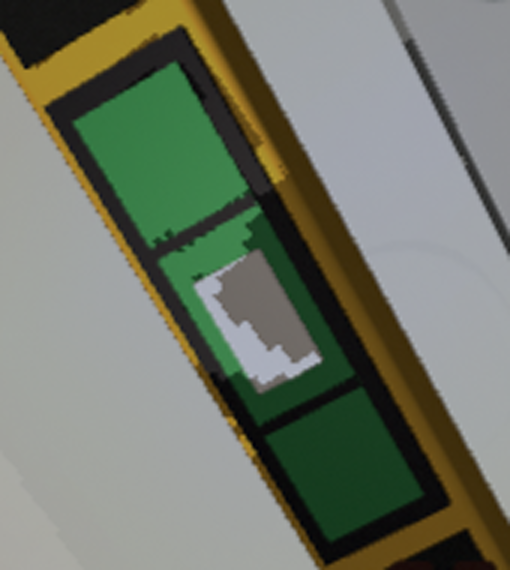

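The job is done and handed in. The level stands upright, lengthwise on the front strip, and was let go before I turned the knob. I turned the red knob about 1.0 rad clockwise and released it. The arm is still pressing straight down on the level's left rubber pad, near the pivot.

Last checks:
- **Push:** the mean downward push was 10.1 N, with about 1.6 N of sideways force left over after I trimmed it from about 3 N.
- **Bubble:** the last wrist picture, about (255,157), shows it midway between the two black lines with clear green on both sides. It stayed there while I raised the push to 10 N.
- **Tins and jar:** those visible in the last pictures look to be standing where they were. I compared them by eye and did not measure them.
- **Time:** the last clock reading was 31.2 s, with only a few seconds of work after it, well under 61 s.

While I was turning the knob, an off-centre grip gave about 13 N of sideways force. I corrected this partway through by shifting the turning centre 2 to 3 mm. No check failed; the cameras disagreed by up to about 5 mm on some positions, and I used values between them.

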